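# Sink three struck medals in their holding fixtures, smallest first

## Task

Get the three medals ready for the engraving head: with the shut fingertips press lightly on the face of each brass medal until it no longer stands proud of its square steel pot (level with the rim or somewhat below), first the smallest, then the middle-sized, then the largest. Only press: do not pick the medals up or take them out of their cups, do not push down a medal before its turn, and leave the loupe, the brass slug and the steel die where they stand.

Things in the scene. Friction and masses are not known exactly. Their poses are not given: they have to be found in the camera images.
- medal_small: the small one of three loose struck brass medals, a flat round disc 34 mm across and 6 mm thick, about 46 g, lying face up in the cup of its own fixture. Origin: centre of its underside, so its face is 6 mm above it; z is up through the face.
- medal_middle: the middle one of three loose struck brass medals, a flat round disc 46 mm across and 6 mm thick, about 91 g, lying face up in the cup of its own fixture. Origin: centre of its underside, so its face is 6 mm above it; z is up through the face.
- medal_large: the large one of three loose struck brass medals, a flat round disc 58 mm across and 6 mm thick, about 135 g, lying face up in the cup of its own fixture. Origin: centre of its underside, so its face is 6 mm above it; z is up through the face.
- pot_small: holding fixture with the small medal: a heavy fixed open-topped square steel pot, 88 x 88 mm, 50 mm high, walls 6 mm thick (mouth 76 x 76 mm). A round aluminium cup (43 mm across) stands in its middle and carries the medal; the cup's rim is 3 mm lower than the medal's face. Origin: centre of its underside on the table; sides along its x and y. The three pots look alike.
- cup_small (a joint): depth in m that the cup of the small medal has sunk: 0 at the start (medal's face 10 mm above the pot's rim, 60 mm above the table), 0.010 with the face level with the rim, 0.018 at its stop. It sinks against 2 to 4 N of drag and stays where left. Pushed on at the stop, it gives 12 mm more on a spring (6 to 18 N, then hard; not counted here), which come back when let go.
- seat_small (a point): centre of the floor of that cup, on which the small medal lies; sinks with the cup
- pot_middle: holding fixture with the middle medal: a heavy fixed open-topped square steel pot, 88 x 88 mm, 50 mm high, walls 6 mm thick (mouth 76 x 76 mm). A round aluminium cup (55 mm across) stands in its middle and carries the medal; the cup's rim is 3 mm lower than the medal's face. Origin: centre of its underside on the table; sides along its x and y. The three pots look alike.
- cup_middle (a joint): depth in m that the cup of the middle medal has sunk: 0 at the start (medal's face 10 mm above the pot's rim, 60 mm above the table), 0.010 with the face level with the rim, 0.018 at its stop. It sinks against 2 to 4 N of drag and stays where left. Pushed on at the stop, it gives 12 mm more on a spring (6 to 18 N, then hard; not counted here), which come back when let go.
- seat_middle (a point): centre of the floor of that cup, on which the middle medal lies; sinks with the cup
- pot_large: holding fixture with the large medal: a heavy fixed open-topped square steel pot, 88 x 88 mm, 50 mm high, walls 6 mm thick (mouth 76 x 76 mm). A round aluminium cup (67 mm across) stands in its middle and carries the medal; the cup's rim is 3 mm lower than the medal's face. Origin: centre of its underside on the table; sides along its x and y. The three pots look alike.
- cup_large (a joint): depth in m that the cup of the large medal has sunk: 0 at the start (medal's face 10 mm above the pot's rim, 60 mm above the table), 0.010 with the face level with the rim, 0.018 at its stop. It sinks against 2 to 4 N of drag and stays where left. Pushed on at the stop, it gives 12 mm more on a spring (6 to 18 N, then hard; not counted here), which come back when let go.
- seat_large (a point): centre of the floor of that cup, on which the large medal lies; sinks with the cup
- loupe: bystander: black eye loupe standing on the table, 38 mm across, 40 mm high; origin centre of its underside
- slug: bystander: short brass cylinder standing on the table, 30 mm across, 22 mm high; origin centre of its underside
- die: bystander: stepped round steel die standing on the table, 50 mm across, 45 mm high; origin centre of its underside
Not all that is in view belongs to the job. What is shaped like the medal_small but red or turquoise is not meant.

How it is judged:
By the outcome, as a careful person would: the job done as asked, in the order asked, and still so for the second after the job is handed in, with the robot touching nothing.
It also fails if it takes over 43 s, if anything falls off the work surface, if the arm or the gripper's body presses on something with over 40 N, if the wrist force passes 120 N, or if a joint passes its speed limit or range.

## Robot

A 7-joint arm with a two-finger parallel gripper is mounted at the origin on the work surface. World frame = base frame: x ahead of the robot, y to its left, z up, the work surface at z = 0. Lengths are in m, angles in degrees, forces in N, time in s.
With the tool pointing down it reaches from about 0.425 to 0.875 m from the base axis. Payload 4.7 kg.
Tool frame: the origin (TCP) lies between the finger pads; the fingertips stand env.finger_overhang ahead of it and the grasp point (between the pads) lies 5 mm behind it (env.finger_overhang is the distance from the TCP to the fingertips, in m); z points along the fingers, y is the line along which they close (so a half turn about z gives the same grasp; the last joint's range is limited). The gripper opens to 87 mm and grips with 3 to 60 N. Pads are 19 mm wide; open, the fingers measure 117 mm over their backs; the gripper's body (75 mm by 190 mm) begins 51 mm behind the grasp point.
Start: joints at [-63.363, 18.392, -4.016, 83.108, 1.295, 78.541, -3.26], TCP at [0.283, 0.585, 0.237] pointing down, gripper open.
Joint ranges: [-163.93, 163.93], [-17.29, 119.83], [-79.2, 71.16], [3.27, 140.29], [-89.18, 269.18], [5.43, 117.66], [-154.24, 154.24]. Speed limits (degrees/s): [147.25, 147.25, 180, 180, 180, 180, 180].

## Interface

Orientations are given as [roll, pitch, yaw] about the fixed x, y, z axes, in that order (R = Rz(yaw) Ry(pitch) Rx(roll)).
In Python, from cell import telemetry, eyes, env, models gives the robot as it stands. The module is installed in compiled form; this text tells all that it offers.
- The arm moves only by the tool drive_tool, never from a script. Its arguments are lists of equal length, an entry for each row: "angular": the turn, a rotation vector about the tool's x, y, z in rad, a list of three; "delta_pos": the shift along the tool's x, y, z in cm, a list of three; "gripper": the finger opening in cm, from 0 to 8.7. A call has 1 to 20 rows; each row shifts and turns the commanded pose from where the row before left it, along the tool's axes as they then stand; what a row does not reach is not made up. A row lasts 1/10 s, in which the tool goes at most 50 mm and 8.59 degrees, less where a joint would pass 70% of its speed; a pose out of reach is approached as far as the arm can. A call with a gripper value outside its range is refused whole. The fingers move at their own pace and stop on an object; "squeeze" is the grip in N (left out, the last holds). Time passes only in rows, so rows that do not move let the fingers close. It gives the time, the measured TCP pose, the force, the opening and the grip force at its end, in the units of the state.
- telemetry.get_obs(): the state, without advancing time (a new reading comes with each control period).
- eyes.read_camera(name): name is "side" or "top" or "wrist"; returns a dict with "pixels" (384x512x3 uint8, red, green, blue), "mtx" (3x3 intrinsics, pixels), "origin" and "orientation" of the camera in the world. Camera axes: x right, y down, z forward; pixel columns grow to the right and rows downward; lengths in m; the calibration is good to about 2 mm. A picture is of the moment at which its call begins. There is no depth.
- env.sign_off(): hands the job in; it is judged then, once.
Trained networks look in a picture, given as the dict that the camera call returned (one of the last four; its "shot" number tells which), for a name from the list of things; names that differ only in an ending like _2 or _b are one class to them, and where a whole thing is asked for, a point or a joint stands for the part that bears it (a point fixed in the world has none). Each returns a list of dicts, best first, with "p" (0 to 1); they miss things now and then, are a little off and sometimes report something else, mostly with a low value. They report only what shows in the picture. A call takes as long as a camera call. They do not tell look-alikes from the thing itself.
- models.search_frame(picture, target): "centre" ([column, row] in pixels, amid what is visible of it).
- models.cut_out(picture, target): "pixels" (384x512 bool, what is visible of it) and "centre" ([column, row] in pixels, amid what is visible of it).
The state is a dict: "time_s": time; "qpos": joint angles; "joint_velocities": joint speeds; "effort": joint torques, N m; "tool_pos": TCP position; "tool_rot": TCP orientation; "force": force on the tool from outside, world axes, zero at the start; "wrist_torque": the same for the moment, N m; "grip_width": finger opening in m; "grasp_force": force on a finger pad.
Only numpy, scipy, OpenCV 4.12 (cv2) and the standard library are available. Lean on these libraries where they do the work, as an engineer would, in place of code of your own. Each camera call takes 0.05 s, during which the arm holds its last target. There are 200 camera calls.

## Working session

There is one attempt and no reset: what is moved stays moved. The work goes in short steps, Python scripts to look and compute and a tool call to move; the robot and the scene stay as the last step left them, time stands still between calls to the robot, and variables do not carry over. Pictures are saved under pics/ and viewed, at most 10 in all, crops included, and the job is handed in when it is done.

Besides the shell and the picture viewer there is one more tool, called after "Call:" by a JSON object that holds its "name" and its "arguments", one argument or row to a line. drive_tool: Moves the arm, as the interface text tells. Its arguments: {"type":"object","properties":{"angular":{"type":"array","items":{"type":"array","items":{"type":"number"}}},"delta_pos":{"type":"array","items":{"type":"array","items":{"type":"number"}}},"gripper":{"type":"array","items":{"type":"number"}},"squeeze":{"type":"number"}},"required":["angular","delta_pos","gripper"]}

```bash
mkdir -p pics; cat > h.py <<'E'
import numpy as np, cv2
from cell import telemetry, eyes, env, models
from scipy.spatial.transform import Rotation as R
def rot(o):
    o=np.array(o,float)
    return o if o.shape==(3,3) else R.from_euler('xyz',o,degrees=True).as_matrix()
def proj(pic,px,z):
    d=rot(pic['orientation'])@np.linalg.inv(pic['mtx'])@np.array([px[0],px[1],1.])
    o=np.array(pic['origin']); return o+d*(z-o[2])/d[2]
def save(pic,n): cv2.imwrite(n,cv2.cvtColor(pic['pixels'],cv2.COLOR_RGB2BGR))
E
python3 - <<'E'
from h import *
s=telemetry.get_obs(); print(s['tool_pos'],s['tool_rot'],s['time_s'],s['force'],env.finger_overhang)
ims=[]
for c in ['top','side']:
    p=eyes.read_camera(c); ims.append(p['pixels']); print(c,p['origin'],p['orientation'])
    for n,z in [('medal_small',.06),('medal_middle',.06),('medal_large',.06),('loupe',.04),('slug',.022),('die',.045)]:
        for r in models.search_frame(p,n)[:5]: print(n,round(r['p'],2),np.round(r['centre']),np.round(proj(p,r['centre'],z),3))
    save(p,f'pics/{c}.png')
E
```

```text
[0.2830036  0.58457669 0.23546249] [-1.79891149e+02  6.46518507e-03  1.54174448e+02] 0.0 [-0.94377882 -0.06462125 -0.22953329] 0.014
top [0.5870475  0.01038487 0.73093398] [-177.57055995   -1.3721283   -89.39539357]
medal_small 0.53 [194. 218.] [0.573 0.106 0.06 ]
medal_small 0.5 [244. 204.] [0.598 0.02  0.06 ]
medal_small 0.46 [299. 193.] [ 0.618 -0.079  0.06 ]
medal_small 0.35 [162. 264.] [0.491 0.162 0.06 ]
medal_middle 0.61 [368. 222.] [ 0.569 -0.204  0.06 ]
medal_large 0.71 [147. 271.] [0.479 0.188 0.06 ]
medal_large 0.26 [364. 140.] [ 0.716 -0.197  0.06 ]
loupe 0.88 [269. 138.] [ 0.722 -0.025  0.04 ]
slug 0.63 [150. 144.] [0.71  0.198 0.022]
die 0.6 [368. 140.] [ 0.719 -0.209  0.045]
side [ 0.42776882 -0.67402462  0.51124879] [-1.20454236e+02 -7.96644943e-02 -1.55096759e+01]
medal_small 0.7 [246. 205.] [0.596 0.008 0.06 ]
medal_small 0.54 [247. 210.] [ 0.593 -0.01   0.06 ]
medal_small 0.51 [269. 250.] [ 0.599 -0.145  0.06 ]
medal_middle 0.72 [182. 179.] [0.477 0.157 0.06 ]
medal_middle 0.61 [179. 177.] [0.472 0.17  0.06 ]
medal_middle 0.59 [259. 279.] [ 0.561 -0.213  0.06 ]
medal_large 0.5 [182. 172.] [0.481 0.193 0.06 ]
loupe 0.84 [312. 221.] [ 0.719 -0.058  0.04 ]
slug 0.6 [274. 176.] [0.713 0.179 0.022]
die 0.79 [351. 282.] [ 0.711 -0.246  0.045]
```

View pics/top.png

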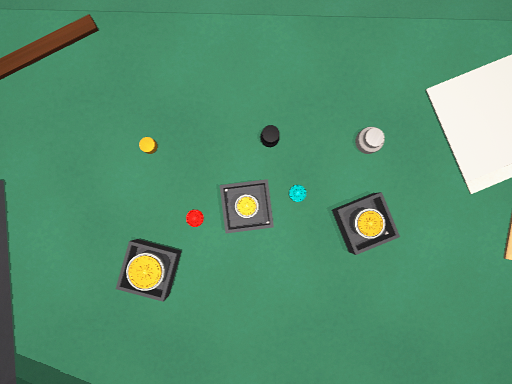

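View pics/side.png

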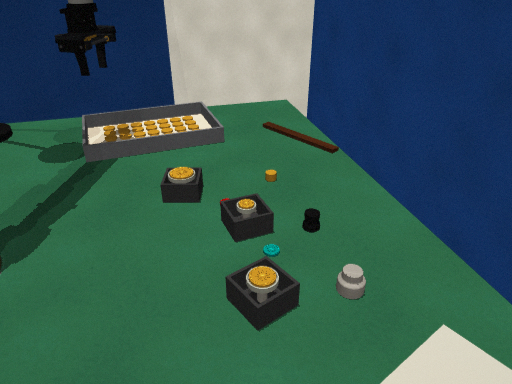

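Top view: the medals are the small at (247,206), middle at (370,222) and large at (145,272), each in a pot. The red disc at (195,218) and turquoise disc at (298,193) lie loose on the table, so they are look-alikes. The brass disc in the central pot fits medal_small. Next I'll confirm that in a crop and measure the centres.

```bash
python3 - <<'E'
from h import *
from cell import telemetry
def brass(p):
    h=cv2.cvtColor(p['pixels'],cv2.COLOR_RGB2HSV)
    m=cv2.inRange(h,(12,120,100),(32,255,255)); m=cv2.morphologyEx(m,cv2.MORPH_CLOSE,np.ones((5,5)))
    n,l,st,c=cv2.connectedComponentsWithStats(m); return [(c[i],st[i]) for i in range(1,n) if st[i][4]>60]
s=telemetry.get_obs(); Rt=rot(s['tool_rot'])
for cam in ['top','side']:
    p=eyes.read_camera(cam)
    for c,st in brass(p):
        w=proj(p,c,.06)
        if .4<w[0]<.68: print(cam,np.round(c,1),st,np.round(w,4),'tool delta cm',np.round(100*Rt.T@(w-s['tool_pos']),1))
    if cam=='top': cv2.imwrite('pics/crop.png',cv2.cvtColor(cv2.resize(p['pixels'][120:310,110:410],None,fx=2.6,fy=2.6,interpolation=cv2.INTER_CUBIC),cv2.COLOR_RGB2BGR))
E
```

```text
top [246.1 205.8] [237 197  19  19 273] [0.5953 0.0152 0.06  ] tool delta cm [-52.9 -37.7  17.7]
top [370.  223.1] [358 211  25  25 508] [ 0.5667 -0.2069  0.06  ] tool delta cm [-60.  -58.9  17.7]
top [508.8 240.7] [505 220   7  39  84] [ 0.5375 -0.4592  0.06  ] tool delta cm [-68.4 -82.9  17.7]
top [144.4 271.5] [128 256  34  33 859] [0.4779 0.1924 0.06  ] tool delta cm [-34.6 -26.9  17.7]
side [150.  127.7] [ 103  116   97   26 1330] [0.4187 0.5113 0.06  ] tool delta cm [-15.4  -0.7  17.7]
side [180.9 172.5] [169 167  24  12 237] [0.4782 0.1921 0.06  ] tool delta cm [-34.7 -26.9  17.7]
side [245.7 203.5] [238 199  16  10 131] [0.5957 0.0144 0.06  ] tool delta cm [-53.  -37.8  17.7]
side [262.1 276.3] [249 266  28  21 467] [ 0.5673 -0.208   0.06  ] tool delta cm [-60.1 -59.   17.7]
```

View pics/crop.png

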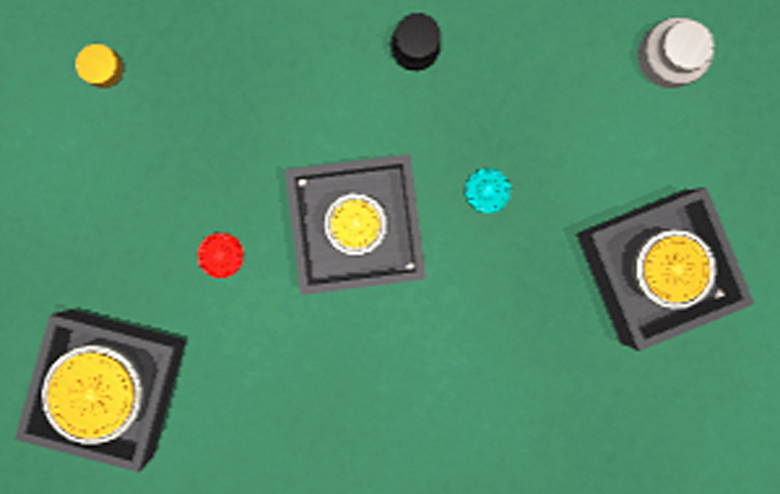

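Crop: the brass disc at (355,223) sits in the central pot and is the smallest of the three, so it is medal_small. Red (220,255) and turquoise (488,190) have no pot. The two cameras agree to about 1 mm.

Call:
{"name": "drive_tool", "arguments": {
  "angular": [
    [0, 0, 0],
    [0, 0, 0],
    [0, 0, 0],
    [0, 0, 0],
    [0, 0, 0],
    [0, 0, 0],
    [0, 0, 0],
    [0, 0, 0],
    [0, 0, 0],
    [0, 0, 0],
    [0, 0, 0],
    [0, 0, 0],
    [0, 0, 0],
    [0, 0, 0],
    [0, 0, 0],
    [0, 0, 0],
    [0, 0, 0],
    [0, 0, 0],
    [0, 0, 0],
    [0, 0, 0]
  ],
  "delta_pos": [
    [-1.5, -1.0, 0],
    [-2.7, -1.9, 0],
    [-3, -2.1, 0],
    [-3, -2.1, 0],
    [-3, -2.1, 0],
    [-3, -2.1, 0],
    [-3, -2.1, 0],
    [-3, -2.1, 0],
    [-3, -2.1, 0],
    [-3, -2.1, 0],
    [-3, -2.1, 1],
    [-3, -2.1, 1],
    [-3, -2.1, 1],
    [-3, -2.1, 1],
    [-3, -2.1, 1],
    [-3, -2.1, 1],
    [-3, -2.1, 1],
    [-2.7, -2, 1],
    [-1, -0.9, 1],
    [0, -0.4, 1]
  ],
  "gripper": [0, 0, 0, 0, 0, 0, 0, 0, 0, 0, 0, 0, 0, 0, 0, 0, 0, 0, 0, 0],
  "squeeze": 10
}}

```text
time_s: 2.8
tool_pos: [0.5951, 0.0124, 0.1361]
tool_rot: [-180.0, 0.0, 153.9]
force: [-0.1, 0.4, 0.0]
grip_width: 0.0007
grasp_force: 0.0
```

Call:
{"name": "drive_tool", "arguments": {
  "angular": [
    [0, 0, 0],
    [0, 0, 0],
    [0, 0, 0],
    [0, 0, 0],
    [0, 0, 0],
    [0, 0, 0]
  ],
  "delta_pos": [
    [0.1, 0.2, 1.2],
    [0, 0, 1.5],
    [0, 0, 1.5],
    [0, 0, 0.9],
    [0, 0, 0.4],
    [0, 0, 0]
  ],
  "gripper": [0, 0, 0, 0, 0, 0]
}}

```text
time_s: 3.4
tool_pos: [0.5947, 0.0178, 0.0809]
tool_rot: [-180.0, -0.0, 154.2]
force: [0.7, -0.4, -1.1]
grip_width: 0.0004
grasp_force: 0.0
```

```bash
python3 - <<'E'
from h import *
s=telemetry.get_obs(); print(s['tool_pos'],s['force'],s['grip_width'])
a=eyes.read_camera('side')['pixels'][140:280,160:360]; b=eyes.read_camera('wrist')['pixels']
a=cv2.resize(a,(400,280),interpolation=cv2.INTER_CUBIC); b=cv2.resize(b,(373,280))
cv2.imwrite('pics/c1.png',cv2.cvtColor(np.hstack([a,b]),cv2.COLOR_RGB2BGR))
E
```

```text
[0.59473114 0.01779003 0.08088994] [ 0.73705401 -0.38514196 -1.12481584] 0.0003916175965686818
```

View pics/c1.png

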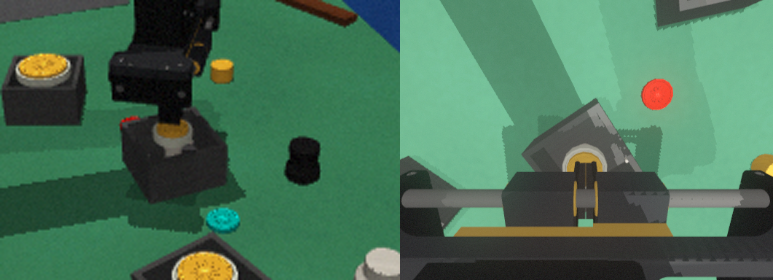

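The side view shows the shut tips just above the brass medal, about centred. The wrist view agrees. Pressing in stages.

Call:
{"name": "drive_tool", "arguments": {
  "angular": [
    [0, 0, 0],
    [0, 0, 0],
    [0, 0, 0],
    [0, 0, 0],
    [0, 0, 0],
    [0, 0, 0]
  ],
  "delta_pos": [
    [0, -0.2, 0.3],
    [0, 0, 0.3],
    [0, 0, 0.3],
    [0, 0, 0.3],
    [0, 0, 0.3],
    [0, 0, 0]
  ],
  "gripper": [0, 0, 0, 0, 0, 0]
}}

```text
time_s: 4.1
tool_pos: [0.5944, 0.0155, 0.0663]
tool_rot: [180.0, 0.0, 154.2]
force: [-0.4, -1.2, 0.9]
grip_width: 0.0006
grasp_force: 0.4
```

Call:
{"name": "drive_tool", "arguments": {
  "angular": [
    [0, 0, 0],
    [0, 0, 0],
    [0, 0, 0],
    [0, 0, 0]
  ],
  "delta_pos": [
    [0, 0, 0.2],
    [0, 0, 0.2],
    [0, 0, 0.1],
    [0, 0, 0]
  ],
  "gripper": [0, 0, 0, 0]
}}

```text
time_s: 4.5
tool_pos: [0.5944, 0.0156, 0.0614]
tool_rot: [180.0, 0.0, 154.2]
force: [0.8, -1.2, 1.3]
grip_width: 0.0006
grasp_force: 0.8
```

Call:
{"name": "drive_tool", "arguments": {
  "angular": [
    [0, 0, 0],
    [0, 0, 0],
    [0, 0, 0],
    [0, 0, 0],
    [0, 0, 0],
    [0, 0, 0],
    [0, 0, 0],
    [0, 0, 0]
  ],
  "delta_pos": [
    [0, 0, 0.1],
    [0, 0, 0],
    [0, 0, -0.5],
    [0, 0, -1.0],
    [0, 0, -2.0],
    [0, 0, -2.5],
    [0, 0, -2],
    [0, 0, 0]
  ],
  "gripper": [0, 0, 0, 0, 0, 0, 0, 0]
}}

```text
time_s: 5.3
tool_pos: [0.5964, 0.0162, 0.1444]
tool_rot: [179.8, 0.3, 154.2]
force: [0.3, -0.3, -0.8]
grip_width: 0.0007
grasp_force: 0.0
```

```bash
python3 - <<'E'
from h import *
s=telemetry.get_obs(); print(s['tool_pos'],s['force'],s['time_s']); Rt=rot(s['tool_rot'])
for w in ([.567,-.2075,.06],[.478,.192,.06]): print(np.round(100*Rt.T@(np.array(w)-s['tool_pos']),1))
a=eyes.read_camera('side')['pixels'][150:300,160:360]
cv2.imwrite('pics/c2.png',cv2.cvtColor(cv2.resize(a,(800,600),interpolation=cv2.INTER_CUBIC),cv2.COLOR_RGB2BGR))
E
```

```text
[0.59639833 0.01615113 0.14437884] [ 0.26367479 -0.28377028 -0.83109653] 5.3
[ -7.  -21.4   8.4]
[18.4 10.6  8.4]
```

View pics/c2.png

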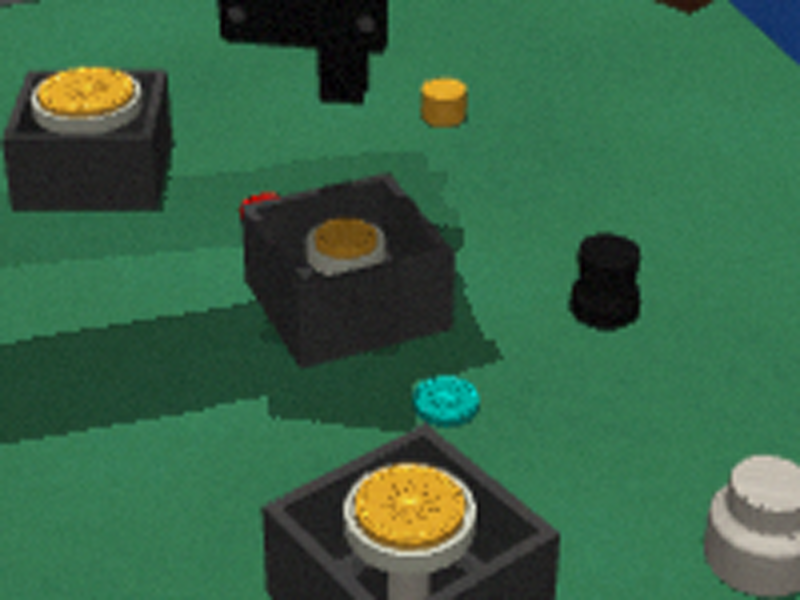

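The small medal at crop (346,239) has clearly sunk and is still seated. The others are untouched. I'll work out the depth numerically, then go to the middle one.

```bash
cat >> h.py <<'E'
def depth(w):
    p=eyes.read_camera('side'); h=cv2.cvtColor(p['pixels'],cv2.COLOR_RGB2HSV)
    m=cv2.morphologyEx(cv2.inRange(h,(10,110,60),(34,255,255)),cv2.MORPH_CLOSE,np.ones((5,5)))
    n,l,st,c=cv2.connectedComponentsWithStats(m)
    def pr(x):
        v=p['mtx']@(rot(p['orientation']).T@(np.array(x)-p['origin'])); return v[:2]/v[2]
    a,b=pr(w),pr(np.array(w)-[0,0,.02])
    k=min((i for i in range(1,n) if st[i][4]>60),key=lambda i:np.linalg.norm(c[i]-(a+b)/2))
    print('start px',a,'now',c[k],'depth mm',20*(c[k]-a)@(b-a)/((b-a)@(b-a)))
E
python3 -c "
from h import *
depth([.5955,.0146,.06]); depth([.567,-.2075,.06])"
```

```text
start px [245.56590448 203.4613116 ] now [245.97037037 209.1037037 ] depth mm 14.390120233984113
start px [261.80912208 276.07391064] now [262.12371134 276.27216495] depth mm 0.4324464107773296
```

Call:
{"name": "drive_tool", "arguments": {
  "angular": [
    [0, 0, 0],
    [0, 0, 0],
    [0, 0, 0],
    [0, 0, 0],
    [0, 0, 0],
    [0, 0, 0],
    [0, 0, 0],
    [0, 0, 0],
    [0, 0, 0],
    [0, 0, 0],
    [0, 0, 0]
  ],
  "delta_pos": [
    [-0.4, -1.4, 0],
    [-1, -3, 0],
    [-1, -3, 0],
    [-1, -3, 0],
    [-1, -3, 0],
    [-1, -3, 0],
    [-1, -3, 0],
    [-0.6, -2, 0],
    [0, 0, 0],
    [0, 0, 0],
    [0, 0, 0]
  ],
  "gripper": [0, 0, 0, 0, 0, 0, 0, 0, 0, 0, 0]
}}

```text
time_s: 6.55
tool_pos: [0.5639, -0.206, 0.1399]
tool_rot: [180.0, -0.1, 154.3]
force: [0.1, 0.1, 0.0]
grip_width: 0.0005
grasp_force: 0.0
```

Call:
{"name": "drive_tool", "arguments": {
  "angular": [
    [0, 0, 0],
    [0, 0, 0],
    [0, 0, 0],
    [0, 0, 0],
    [0, 0, 0],
    [0, 0, 0],
    [0, 0, 0]
  ],
  "delta_pos": [
    [-0.3, 0, 1.0],
    [0, 0, 1.8],
    [0, 0, 1.8],
    [0, 0, 1],
    [0, 0, 0.3],
    [0, 0, 0],
    [0, 0, 0]
  ],
  "gripper": [0, 0, 0, 0, 0, 0, 0]
}}

```text
time_s: 7.25
tool_pos: [0.5673, -0.2088, 0.0823]
tool_rot: [180.0, 0.1, 154.2]
force: [0.9, -0.2, 0.3]
grip_width: 0.0007
grasp_force: 0.0
```

Call:
{"name": "drive_tool", "arguments": {
  "angular": [
    [0, 0, 0],
    [0, 0, 0],
    [0, 0, 0],
    [0, 0, 0],
    [0, 0, 0],
    [0, 0, 0],
    [0, 0, 0]
  ],
  "delta_pos": [
    [0, 0, 0.3],
    [0, 0, 0.3],
    [0, 0, 0.3],
    [0, 0, 0.3],
    [0, 0, 0.3],
    [0, 0, 0.3],
    [0, 0, 0]
  ],
  "gripper": [0, 0, 0, 0, 0, 0, 0]
}}

```text
time_s: 7.95
tool_pos: [0.5668, -0.2087, 0.0632]
tool_rot: [-180.0, 0.0, 154.2]
force: [0.5, 0.0, 0.3]
grip_width: 0.0007
grasp_force: 0.3
```

Call:
{"name": "drive_tool", "arguments": {
  "angular": [
    [0, 0, 0],
    [0, 0, 0],
    [0, 0, 0],
    [0, 0, 0]
  ],
  "delta_pos": [
    [0, 0, 0.2],
    [0, 0, 0.2],
    [0, 0, 0],
    [0, 0, 0]
  ],
  "gripper": [0, 0, 0, 0]
}}

```text
time_s: 8.35
tool_pos: [0.5666, -0.2087, 0.0593]
tool_rot: [-180.0, -0.0, 154.2]
force: [0.7, -0.5, 0.9]
grip_width: 0.0007
grasp_force: 0.3
```

Call:
{"name": "drive_tool", "arguments": {
  "angular": [
    [0, 0, 0],
    [0, 0, 0],
    [0, 0, 0],
    [0, 0, 0],
    [0, 0, 0],
    [0, 0, 0],
    [0, 0, 0],
    [0, 0, 0]
  ],
  "delta_pos": [
    [0, 0, -0.5],
    [0, 0, -1.0],
    [0, 0, -2.0],
    [0, 0, -2.5],
    [0, 0, -2],
    [0, 0, 0],
    [0, 0, 0],
    [0, 0, 0]
  ],
  "gripper": [0, 0, 0, 0, 0, 0, 0, 0]
}}

```text
time_s: 9.15
tool_pos: [0.566, -0.2084, 0.1386]
tool_rot: [-180.0, -0.1, 154.2]
force: [0.5, -0.2, -0.2]
grip_width: 0.0007
grasp_force: 0.0
```

```bash
python3 -c "
from h import *
depth([.567,-.2075,.06])
depth([.478,.192,.06])
s=telemetry.get_obs(); print(s['tool_pos'],s['force'],s['time_s']); print(100*rot(s['tool_rot']).T@(np.array([.478,.192,.06])-s['tool_pos']))
a=eyes.read_camera('side')['pixels'][200:350,180:380]
cv2.imwrite('pics/c3.png',cv2.cvtColor(cv2.resize(a,(800,600),interpolation=cv2.INTER_CUBIC),cv2.COLOR_RGB2BGR))
"
```

```text
start px [261.80912208 276.07391064] now [261.99166667 283.43541667] depth mm 16.338210588955512
start px [180.79190906 172.50775898] now [180.91803279 172.48360656] depth mm -0.02881300979086679
[ 0.56590853 -0.2084234   0.13833623] [0.01719379 0.76779371 0.05963821] 9.25
[25.34204558 32.21535941  7.87306216]
```

View pics/c3.png

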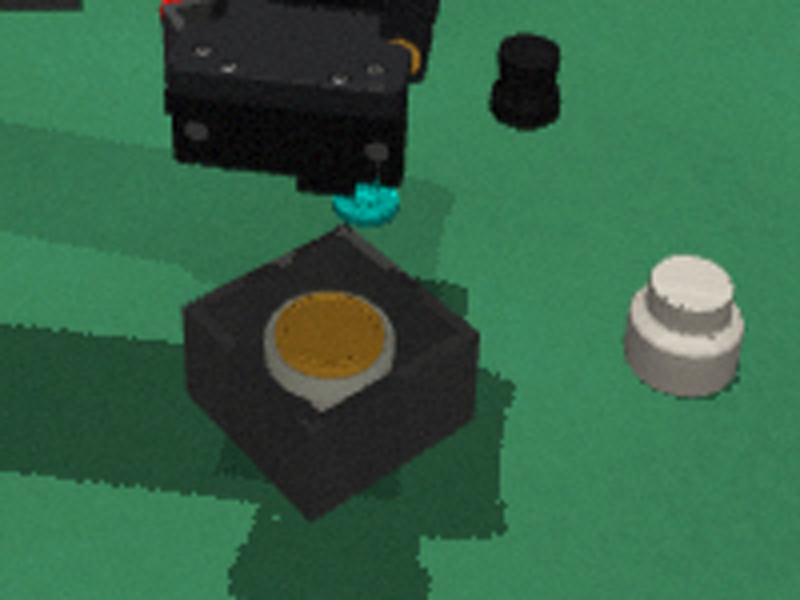

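The middle medal (crop (330,335)) is down about 15 mm, level and seated. The large one is still at 0. Moving to it.

Call:
{"name": "drive_tool", "arguments": {
  "angular": [
    [0, 0, 0],
    [0, 0, 0],
    [0, 0, 0],
    [0, 0, 0],
    [0, 0, 0],
    [0, 0, 0],
    [0, 0, 0],
    [0, 0, 0],
    [0, 0, 0],
    [0, 0, 0],
    [0, 0, 0],
    [0, 0, 0],
    [0, 0, 0],
    [0, 0, 0],
    [0, 0, 0],
    [0, 0, 0],
    [0, 0, 0],
    [0, 0, 0]
  ],
  "delta_pos": [
    [0.8, 1.0, 0],
    [1.6, 2.0, 0],
    [2, 2.5, 0],
    [2, 2.5, 0],
    [2, 2.5, 0],
    [2, 2.5, 0],
    [2, 2.5, 0],
    [2, 2.5, 0],
    [2, 2.5, 0],
    [2, 2.5, 0],
    [2, 2.5, 0],
    [2, 2.5, 0],
    [1.8, 2.5, 0],
    [1.1, 1.7, 0],
    [0, 0, 0],
    [0, 0, 0],
    [0, 0, 0],
    [0, 0, 0]
  ],
  "gripper": [0, 0, 0, 0, 0, 0, 0, 0, 0, 0, 0, 0, 0, 0, 0, 0, 0, 0]
}}

```text
time_s: 11.1
tool_pos: [0.4795, 0.1899, 0.1395]
tool_rot: [-180.0, 0.0, 154.0]
force: [-0.5, -0.7, -0.2]
grip_width: 0.0002
grasp_force: 0.0
```

Call:
{"name": "drive_tool", "arguments": {
  "angular": [
    [0, 0, 0],
    [0, 0, 0],
    [0, 0, 0],
    [0, 0, 0],
    [0, 0, 0],
    [0, 0, 0],
    [0, 0, 0]
  ],
  "delta_pos": [
    [0.2, 0.1, 1.0],
    [0, 0, 1.8],
    [0, 0, 1.8],
    [0, 0, 0.9],
    [0, 0, 0.3],
    [0, 0, 0],
    [0, 0, 0]
  ],
  "gripper": [0, 0, 0, 0, 0, 0, 0]
}}

```text
time_s: 11.8
tool_pos: [0.4784, 0.1933, 0.0822]
tool_rot: [179.9, 0.0, 154.2]
force: [0.6, -0.4, -0.2]
grip_width: 0.0004
grasp_force: 0.0
```

Call:
{"name": "drive_tool", "arguments": {
  "angular": [
    [0, 0, 0],
    [0, 0, 0],
    [0, 0, 0],
    [0, 0, 0],
    [0, 0, 0],
    [0, 0, 0],
    [0, 0, 0]
  ],
  "delta_pos": [
    [0, 0, 0.3],
    [0, 0, 0.3],
    [0, 0, 0.3],
    [0, 0, 0.3],
    [0, 0, 0.3],
    [0, 0, 0.3],
    [0, 0, 0]
  ],
  "gripper": [0, 0, 0, 0, 0, 0, 0]
}}

```text
time_s: 12.5
tool_pos: [0.4779, 0.1931, 0.0632]
tool_rot: [-180.0, -0.0, 154.2]
force: [-0.0, 0.3, 0.6]
grip_width: 0.0007
grasp_force: 0.3
```

Call:
{"name": "drive_tool", "arguments": {
  "angular": [
    [0, 0, 0],
    [0, 0, 0],
    [0, 0, 0],
    [0, 0, 0]
  ],
  "delta_pos": [
    [0, 0, 0.2],
    [0, 0, 0.2],
    [0, 0, 0],
    [0, 0, 0]
  ],
  "gripper": [0, 0, 0, 0]
}}

```text
time_s: 12.9
tool_pos: [0.4776, 0.1929, 0.0592]
tool_rot: [-180.0, -0.0, 154.2]
force: [0.9, -0.3, -0.2]
grip_width: 0.0003
grasp_force: 0.0
```

Call:
{"name": "drive_tool", "arguments": {
  "angular": [
    [0, 0, 0],
    [0, 0, 0],
    [0, 0, 0],
    [0, 0, 0],
    [0, 0, 0],
    [0, 0, 0],
    [0, 0, 0],
    [0, 0, 0],
    [0, 0, 0],
    [0, 0, 0]
  ],
  "delta_pos": [
    [0, 0, -0.5],
    [0, 0, -1.0],
    [0, 0, -2.0],
    [0, 0, -2.5],
    [0, 0, -3],
    [0, 0, -3],
    [0, 0, -2],
    [0, 0, -1],
    [0, 0, 0],
    [0, 0, 0]
  ],
  "gripper": [0, 0, 0, 0, 0, 0, 0, 0, 0, 0]
}}

```text
time_s: 13.9
tool_pos: [0.4774, 0.1929, 0.2089]
tool_rot: [-180.0, -0.0, 154.2]
force: [0.3, 0.1, -1.0]
grip_width: 0.0006
grasp_force: 0.0
```

```bash
python3 -c "
from h import *
for w in ([.5955,.0146,.06],[.567,-.2075,.06],[.478,.192,.06]): depth(w)
s=telemetry.get_obs(); print(s['tool_pos'],s['time_s'],s['force'])
a=eyes.read_camera('side')['pixels'][140:320,150:390]
cv2.imwrite('pics/c4.png',cv2.cvtColor(cv2.resize(a,(800,600),interpolation=cv2.INTER_CUBIC),cv2.COLOR_RGB2BGR))
"
```

```text
start px [245.56590448 203.4613116 ] now [245.94814815 208.84444444] depth mm 13.728778103219899
start px [261.80912208 276.07391064] now [261.94968553 283.13207547] depth mm 15.665813083337213
start px [180.79190906 172.50775898] now [181.70781893 177.84773663] depth mm 14.934327435443349
[0.47715245 0.19275549 0.20815233] 14.05 [-0.09653294 -0.03155234  0.51038437]
```

View pics/c4.png

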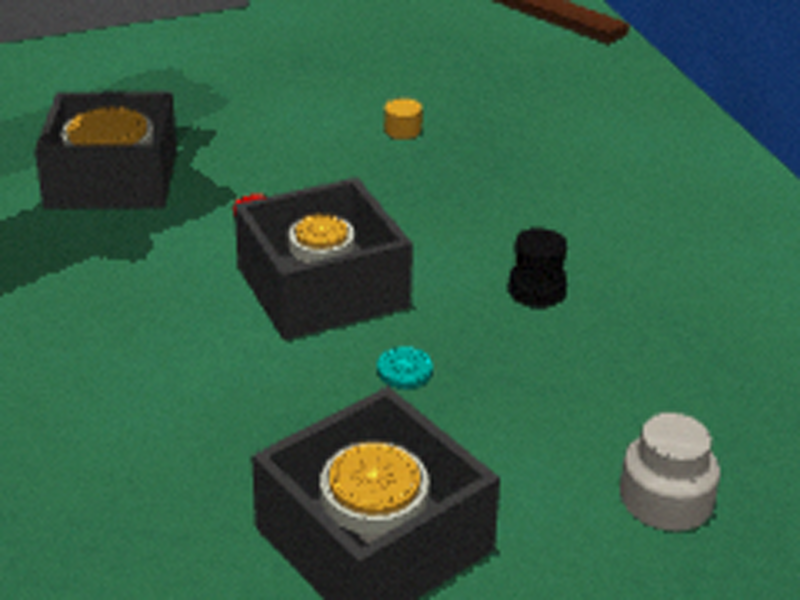

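All three medals, at crop (107,127), (322,231) and (375,478), sit 14 to 16 mm down, below their rims and still in their cups. The bystanders have not moved and the arm is clear.

```bash
python3 -c "
from cell import env
print(env.sign_off())"
```

```text
the job is handed in; nothing more can be done
None
```

I pressed all three medals below their pot rims in the order small, middle, large (about 14, 16 and 15 mm down by the side camera), left the loupe, slug and die untouched, and handed the job in at about 14 s; no verdict came back.

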